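# Start the paint shaker: press its keys in order

### The job

Set the paint shaker on the shop counter going: with the fingertips, gently press down its white keys in this order, so that each stays down: first the large round key, then the square key, and last the long bar key. Do not push the small round key, which would stop it, and leave the spray can, the jars and the boxed kit standing where they are.

Things in the scene. Friction and masses are not known exactly. Their poses are not given: they have to be found in the camera images.
- shaker: Fixed grey bench paint shaker. Origin: on the counter under the centre of its key deck; y runs along the row of keys, x across it, away from the robot. Deck 130 (x) x 300 (y) mm, 50 mm high. The dark shaking head with a white tin is at the -y end: y = -210 to -360 mm, 210 mm high. The keys stand in a row at y = -105, -35, 35, 105 mm; which key is where differs from run to run.
- round_unit: Fixed black bezel, 66 x 62 x 8 mm, that carries the large round key (power). Origin: centre of its underside, on the key deck; axes as the shaker's. A push of over 25 N on it or its key is too hard.
- round_key (a joint): Travel of the large round key (power), in m: 0 is up, as at the start, 0.008 fully down on its stop. Under about 2.5 N it slides straight down, and it stays where it is left. It is switched at 0.005, and counts as up below 0.003. The cap rides on the key on a soft spring (1 mm per 1.5 N, 10 mm at most), so that the cap gives about 2 mm before the key slides and goes on giving when the key is down.
- round_top (a point): Centre of the top face of the large round key (power): a plain white cap, round, 36 mm in diameter, standing 20 mm above its bezel when up (78 mm above the counter) and 12 mm above it when down and let go. The point moves with the cap.
- square_unit: Fixed black bezel, 66 x 62 x 8 mm, that carries the square key (timer). Origin: centre of its underside, on the key deck; axes as the shaker's. A push of over 25 N on it or its key is too hard.
- square_key (a joint): Travel of the square key (timer), in m: 0 is up, as at the start, 0.008 fully down on its stop. Under about 2.5 N it slides straight down, and it stays where it is left. It is switched at 0.005, and counts as up below 0.003. The cap rides on the key on a soft spring (1 mm per 1.5 N, 10 mm at most), so that the cap gives about 2 mm before the key slides and goes on giving when the key is down.
- square_top (a point): Centre of the top face of the square key (timer): a plain white cap, square, 34 x 34 mm, standing 20 mm above its bezel when up (78 mm above the counter) and 12 mm above it when down and let go. The point moves with the cap.
- bar_unit: Fixed black bezel, 66 x 62 x 8 mm, that carries the long bar key (start). Origin: centre of its underside, on the key deck; axes as the shaker's. A push of over 25 N on it or its key is too hard.
- bar_key (a joint): Travel of the long bar key (start), in m: 0 is up, as at the start, 0.008 fully down on its stop. Under about 2.5 N it slides straight down, and it stays where it is left. It is switched at 0.005, and counts as up below 0.003. The cap rides on the key on a soft spring (1 mm per 1.5 N, 10 mm at most), so that the cap gives about 2 mm before the key slides and goes on giving when the key is down.
- bar_top (a point): Centre of the top face of the long bar key (start): a plain white cap, a bar 52 mm long (along the unit's x) and 18 mm wide, standing 20 mm above its bezel when up (78 mm above the counter) and 12 mm above it when down and let go. The point moves with the cap.
- stop_unit: Fixed black bezel, 66 x 62 x 8 mm, that carries the small round key (stop). Origin: centre of its underside, on the key deck; axes as the shaker's. A push of over 25 N on it or its key is too hard.
- stop_key (a joint): Travel of the small round key (stop), in m: 0 is up, as at the start, 0.008 fully down on its stop. Under about 2.5 N it slides straight down, and it stays where it is left. It is switched at 0.005, and counts as up below 0.003. The cap rides on the key on a soft spring (1 mm per 1.5 N, 10 mm at most), so that the cap gives about 2 mm before the key slides and goes on giving when the key is down.
- stop_top (a point): Centre of the top face of the small round key (stop): a plain white cap, round, 20 mm in diameter, standing 20 mm above its bezel when up (78 mm above the counter) and 12 mm above it when down and let go. The point moves with the cap.
- spray_can: Loose upright spray can, 66 mm in diameter, 150 mm high, 0.25 kg, on the counter by the left end of the key deck. Origin: centre of its underside. Bystander.
- jar_a: Small loose upright amber paint jar with black cap, 37 mm in diameter, 42 mm high, 50 g, on the counter between robot and key deck. Origin: centre of its underside. Bystander.
- jar_b: Small loose upright amber paint jar with black cap, 37 mm in diameter, 42 mm high, 50 g, on the counter between robot and key deck. Origin: centre of its underside. Bystander.
- kit_box: Flat boxed model kit, 122 x 192 x 40 mm, lying on the counter beyond the key deck. Origin: centre of its underside. Bystander.

How it is judged:
By the outcome, as a careful person would: the job done as asked, in the order asked, and still so for the second after the job is handed in, with the robot touching nothing.
It also fails if it takes over 42 s, if anything falls off the work surface, if the arm or the gripper's body presses on something with over 40 N, if the wrist force passes 120 N, or if a joint passes its speed limit or range.

### The arm

A 6-joint arm with a two-finger parallel gripper is mounted at the origin on the work surface. World frame = base frame: x ahead of the robot, y to its left, z up, the work surface at z = 0. Lengths are in mm, angles in degrees, forces in N, time in s.
With the tool pointing down it reaches from about 275 to 850 mm from the base axis. Payload 5.2 kg.
Tool frame: the origin (TCP) lies midway between the tips of the shut fingers; the grasp point (between the pads) lies 19 mm behind it; z points along the fingers, y is the line along which they close (so a half turn about z gives the same grasp; the last joint's range is limited). The gripper opens to 85 mm and grips with 20 to 120 N. Pads are 22 mm wide; open, the fingers measure 114 mm over their backs; the gripper's body (76 mm by 85 mm) begins 54 mm behind the grasp point. The pads swing forward as they close: fully open they stand 13 mm farther back than shut.
Start: joints at [-75.447, 14.817, 87.949, -0, 77.235, -11.62], TCP at [242.614, -493.603, 231.31] pointing down, gripper open.
Joint ranges: [-179.93, 179.93], [-52.35, 119.4], [10.71, 147.94], [-69.91, 249.91], [12.55, 155.21], [-178.61, 178.61]. Speed limits (degrees/s): [147.25, 147.25, 180, 180, 180, 180].

### API

Orientations are given as a 3x3 rotation matrix whose columns are the frame's x, y, z axes.
In Python, from cell import * gives the robot as it stands.
- The arm moves only by the tool step_arm, never from a script. Its argument "plan" is a list of rows, each an object of numbers: "dx", "dy", "dz": the shift along the tool's x, y, z in m; "wx", "wy", "wz": the turn, a rotation vector about the tool's x, y, z in rad; "grip": the opening, from -1 (shut) to 1 (fully open). In form: [{"dx": .., "dy": .., "dz": .., "wx": .., "wy": .., "wz": .., "grip": ..}, ...]. A call has 1 to 5 rows; each row shifts and turns the commanded pose from where the row before left it, along the tool's axes as they then stand; what a row does not reach is not made up. A row lasts 1/8 s, in which the tool goes at most 62.5 mm and 10.7 degrees, less where a joint would pass 70% of its speed; a pose out of reach is approached as far as the arm can. A call is refused whole if a number of a shift passes 0.0625 or a number of a turn 0.188, either way. A call with a gripper value outside its range is refused whole. The fingers move at their own pace and stop on an object; the grip force is fixed at half the most. Time passes only in rows, so rows that do not move let the fingers close. It gives the time, the measured TCP pose, the force, the opening and the grip force at its end, in the units of the state.
- read_state(): the state, without advancing time (a new reading comes with each control period).
- read_camera(name): name is "scene" or "top" or "wrist"; returns the picture (384x512x3 uint8, red, green, blue); there is no depth.
- camera_info(name): a dict with "K" (3x3 intrinsics, pixels), "pose" (4x4, takes a point from camera to world coordinates). Camera axes: x right, y down, z forward; pixel columns grow to the right and rows downward; lengths in mm; the calibration is good to about 2 mm. A picture is of the moment at which its call begins: read the wrist's pose just before it. camera_info takes no time and is no camera call; for the wrist camera it gives the pose at the moment of the call.
- hand_in(): hands the job in; it is judged then, once.
The state is a dict: "time": time; "joint_positions": joint angles; "qvel": joint speeds; "tau": joint torques, N m; "tcp_pos": TCP position; "eef_rot": TCP orientation; "ft_force": force on the tool from outside, world axes, zero at the start; "torque": the same for the moment, N m; "grip_width": finger opening in mm; "grip_force": force on a finger pad.
Only numpy, scipy, OpenCV 4.12 (cv2) and the standard library are available. Lean on these libraries where they do the work, as an engineer would, in place of code of your own. Each camera call takes 0.05 s, during which the arm holds its last target. There are 200 camera calls.

## Working session

There is one attempt and no reset: what is moved stays moved. The work goes in short steps, Python scripts to look and compute and a tool call to move; the robot and the scene stay as the last step left them, time stands still between calls to the robot, and variables do not carry over. Pictures are saved under pics/ and viewed, at most 10 in all, crops included, and the job is handed in when it is done.

Besides the shell and the picture viewer there is one more tool, called after "Emit:" as name(argument=value, ...), one argument or row to a line, values as JSON. step_arm: Moves the arm, as the interface text tells. Its arguments: {"type":"object","properties":{"plan":{"type":"array"}},"required":["plan"]}

```bash
mkdir -p pics; python3 - <<'E'
from cell import *
import cv2
for n in("top","scene"):
    im=read_camera(n); cv2.imwrite(f"pics/{n}0.png",im[:,:,::-1]); c=camera_info(n); print(n,c["K"],c["pose"])
s=read_state();print(s["time"],s["tcp_pos"],s["eef_rot"],s["ft_force"],s["grip_width"])
E
```

```text
top [[380.07436158   0.         257.34760871]
 [  0.         380.07436158 192.99413284]
 [  0.           0.           1.        ]] [[-1.78047839e-02 -9.98223848e-01  5.68519030e-02  5.12518987e+02]
 [-9.99665064e-01  1.67047302e-02 -1.97664505e-02  1.27737270e+02]
 [ 1.87816466e-02 -5.71847986e-02 -9.98186931e-01  7.42036548e+02]
 [ 0.00000000e+00  0.00000000e+00  0.00000000e+00  1.00000000e+00]]
scene [[355.97692879   0.         259.54016757]
 [  0.         355.97692879 193.11370591]
 [  0.           0.           1.        ]] [[ 2.28487670e-01  6.23029940e-01 -7.48082267e-01  1.16157029e+03]
 [ 9.73330887e-01 -1.62372974e-01  1.62055548e-01 -2.08389150e+00]
 [-2.05028846e-02 -7.65159272e-01 -6.43514507e-01  6.08446607e+02]
 [ 0.00000000e+00  0.00000000e+00  0.00000000e+00  1.00000000e+00]]
0.1 [ 242.48614779 -493.11006214  230.55331201] [[ 8.97455441e-01  4.41104906e-01 -4.39961170e-04]
 [ 4.41105000e-01 -8.97453983e-01  1.65130190e-03]
 [ 3.33552468e-04 -1.67603895e-03 -9.99998540e-01]] [ 0.09565656 -0.00517365  0.05494438] 85.37576817821812
```

View pics/top0.png

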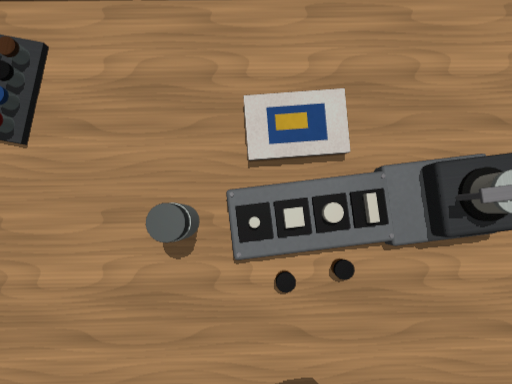

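View pics/scene0.png

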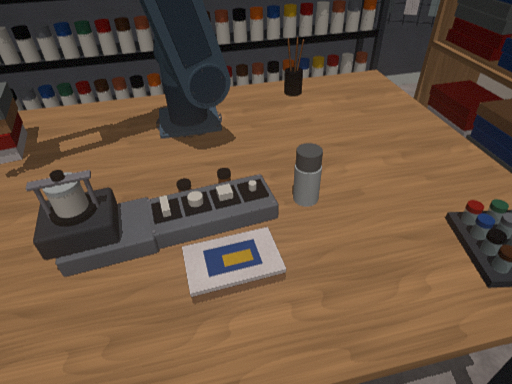

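The top view shows, from left (+y) to right: small round (254,222), square (293,217), large round (333,212) and bar (373,208). The jars are at (285,282) and (343,269), the can at (172,222), and the head is at the right end. The scene view agrees.

```bash
cat > h.py <<'E'
from cell import *
import cv2, numpy as np
def ray(c,u,v):
    P=np.array(c["pose"]);d=P[:3,:3]@np.linalg.inv(c["K"])@[u,v,1];return P[:3,3],d
def plane(c,u,v,z):
    o,d=ray(c,u,v);return o+d*(z-o[2])/d[2]
def blobs(im,box,t):
    x0,y0,x1,y1=box;m=np.zeros(im.shape[:2],np.uint8)
    s=im[y0:y1,x0:x1].astype(int);m[y0:y1,x0:x1]=((s.min(2)>t)&(s.max(2)-s.min(2)<45))*255
    return [k for k in cv2.findContours(m,cv2.RETR_EXTERNAL,cv2.CHAIN_APPROX_NONE)[0] if cv2.contourArea(k)>25]
E
python3 - <<'E'
from h import *
T={}
for n,box,t in(("top",(235,180,390,245),190),("scene",(150,175,275,225),185)):
    im=cv2.imread(f"pics/{n}0.png");c=camera_info(n)
    for k in sorted(blobs(im,box,t),key=lambda k:k[:,0,0].mean()):
        M=cv2.moments(k);u,v=M["m10"]/M["m00"],M["m01"]/M["m00"]
        pts=np.array([plane(c,a,b,78)[:2] for a,b in k[:,0]],np.float32)
        print(n,round(u,1),round(v,1),cv2.contourArea(k),plane(c,u,v,78).round(1),np.array(cv2.minAreaRect(pts)[1]).round(1),im[int(v),int(u)])
c=camera_info("top")
for nm,u,v,z in(("can",168,222,150),("jarA",285,282,42),("jarB",343,269,42),("head corner",424,165,210),("head corner2",428,238,210)):print(nm,plane(c,u,v,z).round())
E
```

```text
can [504. 255. 150.]
jarA [389.  66.  42.]
jarB [410. -41.  42.]
head corner [ 579. -120.  210.]
head corner2 [ 475. -121.  210.]
```

```bash
python3 - <<'E'
from h import *
for n,box,pt in(("top",(235,180,390,245),(333,212)),("scene",(150,175,275,225),(195,197))):
    im=cv2.imread(f"pics/{n}0.png");c=camera_info(n);print(im[pt[1],pt[0]-14:pt[0]+15:2].tolist())
    for t in (130,160):
      for k in sorted(blobs(im,box,t),key=lambda k:k[:,0,0].mean()):
        M=cv2.moments(k);u,v=M["m10"]/M["m00"],M["m01"]/M["m00"]
        pts=np.array([plane(c,a,b,78)[:2] for a,b in k[:,0]],np.float32)
        print(n,t,round(u,1),round(v,1),cv2.contourArea(k),plane(c,u,v,78).round(1),np.array(cv2.minAreaRect(pts)[1]).round(1),im[int(v),int(u)])
E
```

```text
[[27, 27, 27], [35, 37, 38], [87, 95, 97], [180, 194, 196], [180, 194, 196], [179, 194, 196], [179, 194, 196], [178, 192, 195], [177, 192, 196], [177, 192, 196], [178, 192, 196], [177, 192, 196], [165, 177, 179], [25, 25, 25], [32, 30, 31]]
top 130 254.1 221.9 78.0 [500.  121.1  78. ] [17.2 17.2] [181 196 197]
top 130 293.8 216.9 322.0 [507.5  51.7  78. ] [33.3 32.7] [180 194 196]
top 130 333.3 212.1 277.0 [514.6 -17.8  78. ] [33.5 31.5] [178 192 195]
top 130 372.6 207.3 238.5 [521.8 -87.5  78. ] [50.9 16.8] [176 191 195]
top 160 254.2 222.0 58.5 [499.9 121.   78. ] [15.7 13.9] [181 196 197]
top 160 293.8 217.0 292.5 [507.3  51.6  78. ] [30.9 32.2] [180 194 196]
top 160 333.3 212.1 252.0 [514.5 -17.9  78. ] [30.8 31.2] [178 192 195]
top 160 372.6 207.3 216.5 [521.7 -87.5  78. ] [48.7 15.8] [176 191 195]
[[39, 41, 47], [27, 31, 39], [25, 29, 34], [120, 128, 134], [164, 174, 183], [159, 170, 178], [156, 168, 176], [158, 169, 178], [158, 170, 178], [161, 171, 180], [144, 154, 161], [36, 38, 42], [27, 31, 38], [35, 37, 43], [99, 98, 98]]
scene 130 164.1 203.2 90.5 [524.9 -85.4  78. ] [51.  16.5] [159 169 177]
scene 130 194.4 195.7 96.5 [516.2 -16.2  78. ] [30.  33.5] [158 171 179]
scene 130 223.9 189.1 108.0 [509.5  53.5  78. ] [36.2 32.9] [161 171 180]
```

All sizes (52x18, 36, 34 mm) and the 70 mm pitch match, and the two views agree to about 2 mm. Targets are round (515,-17), square (508,52) and bar (522,-87). I'll shut the gripper and go round the head on the robot side.

Emit:
step_arm(
  plan=[
    {"dx": 0.02, "dy": -0.025, "dz": -0.01, "grip": -1},
    {"dx": 0.0315, "dy": -0.039, "dz": 0, "grip": -1},
    {"dx": 0.0315, "dy": -0.039, "dz": 0, "grip": -1},
    {"dx": 0.0315, "dy": -0.039, "dz": 0, "grip": -1},
    {"dx": 0.0315, "dy": -0.039, "dz": 0, "grip": -1},
  ],
)

```text
$.plan[0]: bad value
```

Emit:
step_arm(
  plan=[
    {"dx": 0.0315, "dy": -0.039, "dz": 0, "grip": -1},
    {"dx": 0.0315, "dy": -0.039, "dz": 0, "grip": -1},
    {"dx": 0.0315, "dy": -0.039, "dz": 0, "grip": -1},
    {"dx": 0.01, "dy": -0.014, "dz": 0.02, "grip": -1},
    {"dz": 0.02, "grip": -1},
  ],
)

```text
$.plan[0]: bad value
```

```bash
cat > go.py <<'E'
from h import *
import sys
s=read_state();R=np.array(s["eef_rot"]);p=np.array(s["tcp_pos"])
print(s["time"],p.round(1),R.round(4).tolist(),np.round(s["ft_force"],1),round(s["grip_width"],1))
if len(sys.argv)>3: print("tool shift mm",(R.T@(np.array(sys.argv[1:4],float)-p)).round(1))
E
python3 go.py 515 -17 120
```

```text
0.1 [ 242.5 -493.1  230.6] [[0.8975, 0.4411, -0.0004], [0.4411, -0.8975, 0.0017], [0.0003, -0.0017, -1.0]] [ 0.1 -0.   0.1] 85.4
tool shift mm [ 454.5 -306.9  111.2]
```

Emit:
step_arm(
  plan=[
    {"dx": 0.02, "dy": -0.025, "dz": -0.01, "wx": 0, "wy": 0, "wz": 0, "grip": -1},
    {"dx": 0.0315, "dy": -0.039, "dz": 0, "wx": 0, "wy": 0, "wz": 0, "grip": -1},
    {"dx": 0.0315, "dy": -0.039, "dz": 0, "wx": 0, "wy": 0, "wz": 0, "grip": -1},
    {"dx": 0.0315, "dy": -0.039, "dz": 0, "wx": 0, "wy": 0, "wz": 0, "grip": -1},
    {"dx": 0.0315, "dy": -0.039, "dz": 0, "wx": 0, "wy": 0, "wz": 0, "grip": -1},
  ],
)

```text
time: 0.72
tcp_pos: [293.8, -265.0, 241.0]
eef_rot: [[0.898, 0.441, -0.0], [0.441, -0.898, 0.001], [0.0, -0.001, -1.0]]
ft_force: [0.3, 0.6, 0.1]
grip_width: -0.0
grip_force: 0.0
```

Emit:
step_arm(
  plan=[
    {"dx": 0.0315, "dy": -0.039, "dz": 0, "wx": 0, "wy": 0, "wz": 0, "grip": -1},
    {"dx": 0.0315, "dy": -0.039, "dz": 0, "wx": 0, "wy": 0, "wz": 0, "grip": -1},
    {"dx": 0.0315, "dy": -0.039, "dz": 0, "wx": 0, "wy": 0, "wz": 0, "grip": -1},
    {"dx": 0.01, "dy": -0.014, "dz": 0.02, "wx": 0, "wy": 0, "wz": 0, "grip": -1},
    {"dx": 0, "dy": 0, "dz": 0.02, "wx": 0, "wy": 0, "wz": 0, "grip": -1},
  ],
)

```text
time: 1.35
tcp_pos: [329.8, -101.5, 200.8]
eef_rot: [[0.896, 0.444, 0.001], [0.444, -0.896, -0.0], [0.0, 0.0, -1.0]]
ft_force: [-1.0, 0.3, -0.7]
grip_width: -0.0
grip_force: 0.0
```

```bash
python3 go.py 515 -17 120
```

```text
1.35 [ 329.8 -101.5  200.8] [[0.8961, 0.4438, 0.0005], [0.4438, -0.8961, -0.0], [0.0004, 0.0003, -1.0]] [-1.   0.3 -0.7] -0.0
tool shift mm [203.4   6.4  80.9]
```

Emit:
step_arm(
  plan=[
    {"dx": 0.05, "dy": 0.0015, "dz": 0.01, "wx": 0, "wy": 0, "wz": 0, "grip": -1},
    {"dx": 0.05, "dy": 0.0015, "dz": 0.02, "wx": 0, "wy": 0, "wz": 0, "grip": -1},
    {"dx": 0.05, "dy": 0.0015, "dz": 0.02, "wx": 0, "wy": 0, "wz": 0, "grip": -1},
    {"dx": 0.0535, "dy": 0.002, "dz": 0.03, "wx": 0, "wy": 0, "wz": 0, "grip": -1},
    {"dx": 0, "dy": 0, "dz": 0, "wx": 0, "wy": 0, "wz": 0, "grip": -1},
  ],
)

```text
time: 1.98
tcp_pos: [515.8, -17.4, 117.2]
eef_rot: [[0.896, 0.443, -0.006], [0.443, -0.896, 0.002], [-0.005, -0.005, -1.0]]
ft_force: [-0.8, 0.3, -0.0]
grip_width: -0.0
grip_force: 0.0
```

```bash
python3 go.py 515 -17 66; python3 - <<'E'
from h import *
for n in("scene","wrist"):
    im=read_camera(n);cv2.imwrite(f"pics/{n}1.png",im[:,:,::-1])
a=cv2.imread("pics/scene1.png")[130:270,100:330];b=cv2.imread("pics/wrist1.png")
a=cv2.resize(a,(400,244));b=cv2.resize(b,(400,300));cv2.imwrite("pics/c1.png",np.vstack([a,b]))
E
```

```text
1.975 [515.8 -17.4 117.2] [[0.8963, 0.4434, -0.0063], [0.4434, -0.8963, 0.0021], [-0.0047, -0.0047, -1.0]] [-0.8  0.3 -0. ] -0.0
tool shift mm [-0.3 -0.4 51.2]
```

View pics/c1.png

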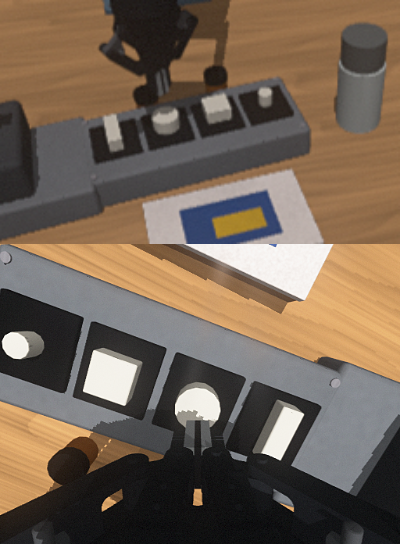

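The shut fingertips are above the large round key in both crops (scene crop about (165,100), wrist crop about (198,410)). I'll go down slowly.

Emit:
step_arm(
  plan=[
    {"dx": 0, "dy": 0, "dz": 0.018, "wx": 0, "wy": 0, "wz": 0, "grip": -1},
    {"dx": 0, "dy": 0, "dz": 0.015, "wx": 0, "wy": 0, "wz": 0, "grip": -1},
    {"dx": 0, "dy": 0, "dz": 0.004, "wx": 0, "wy": 0, "wz": 0, "grip": -1},
    {"dx": 0, "dy": 0, "dz": 0.003, "wx": 0, "wy": 0, "wz": 0, "grip": -1},
    {"dx": 0, "dy": 0, "dz": 0.003, "wx": 0, "wy": 0, "wz": 0, "grip": -1},
  ],
)

```text
time: 2.7
tcp_pos: [515.6, -19.4, 78.8]
eef_rot: [[0.898, 0.441, 0.001], [0.441, -0.898, -0.0], [0.001, 0.001, -1.0]]
ft_force: [-0.5, -0.2, -0.6]
grip_width: -0.1
grip_force: 0.0
```

Emit:
step_arm(
  plan=[
    {"dx": 0, "dy": 0, "dz": 0.003, "wx": 0, "wy": 0, "wz": 0, "grip": -1},
    {"dx": 0, "dy": 0, "dz": 0.003, "wx": 0, "wy": 0, "wz": 0, "grip": -1},
    {"dx": 0, "dy": 0, "dz": 0.002, "wx": 0, "wy": 0, "wz": 0, "grip": -1},
    {"dx": 0, "dy": 0, "dz": 0, "wx": 0, "wy": 0, "wz": 0, "grip": -1},
  ],
)

```text
time: 3.2
tcp_pos: [515.6, -19.3, 70.3]
eef_rot: [[0.897, 0.441, 0.001], [0.441, -0.897, -0.0], [0.0, 0.0, -1.0]]
ft_force: [-0.6, -0.8, 2.1]
grip_width: 0.1
grip_force: 1.0
```

Emit:
step_arm(
  plan=[
    {"dx": 0, "dy": 0, "dz": 0.002, "wx": 0, "wy": 0, "wz": 0, "grip": -1},
    {"dx": 0, "dy": 0, "dz": 0.002, "wx": 0, "wy": 0, "wz": 0, "grip": -1},
    {"dx": 0, "dy": 0, "dz": 0.001, "wx": 0, "wy": 0, "wz": 0, "grip": -1},
    {"dx": 0, "dy": 0, "dz": 0, "wx": 0, "wy": 0, "wz": 0, "grip": -1},
  ],
)

```text
time: 3.7
tcp_pos: [515.6, -19.3, 65.7]
eef_rot: [[0.897, 0.441, 0.001], [0.441, -0.897, -0.0], [0.001, 0.001, -1.0]]
ft_force: [-0.5, -1.3, 6.0]
grip_width: -0.1
grip_force: 3.2
```

6 N at 12 mm of give means the key is on its stop. Next: lift, then move to the square key.

Emit:
step_arm(
  plan=[
    {"dx": 0, "dy": 0, "dz": -0.015, "wx": 0, "wy": 0, "wz": 0, "grip": -1},
    {"dx": 0, "dy": 0, "dz": -0.025, "wx": 0, "wy": 0, "wz": 0, "grip": -1},
    {"dx": 0.0125, "dy": -0.034, "dz": 0, "wx": 0, "wy": 0, "wz": 0, "grip": -1},
    {"dx": 0.012, "dy": -0.033, "dz": 0, "wx": 0, "wy": 0, "wz": 0, "grip": -1},
    {"dx": 0, "dy": 0, "dz": 0.01, "wx": 0, "wy": 0, "wz": 0, "grip": -1},
  ],
)

```text
time: 4.32
tcp_pos: [507.5, 53.8, 96.1]
eef_rot: [[0.896, 0.444, 0.001], [0.444, -0.896, 0.001], [0.001, -0.0, -1.0]]
ft_force: [0.3, -0.3, -0.2]
grip_width: -0.1
grip_force: 0.0
```

Emit:
step_arm(
  plan=[
    {"dx": 0, "dy": 0, "dz": 0.008, "wx": 0, "wy": 0, "wz": 0, "grip": -1},
    {"dx": 0, "dy": 0, "dz": 0.006, "wx": 0, "wy": 0, "wz": 0, "grip": -1},
    {"dx": 0, "dy": 0, "dz": 0.003, "wx": 0, "wy": 0, "wz": 0, "grip": -1},
    {"dx": 0, "dy": 0, "dz": 0, "wx": 0, "wy": 0, "wz": 0, "grip": -1},
  ],
)

```text
time: 4.82
tcp_pos: [507.8, 51.2, 78.1]
eef_rot: [[0.898, 0.44, -0.001], [0.44, -0.898, 0.0], [-0.0, -0.0, -1.0]]
ft_force: [-0.3, 0.5, 0.7]
grip_width: 0.4
grip_force: 0.0
```

Emit:
step_arm(
  plan=[
    {"dx": 0, "dy": 0, "dz": 0.003, "wx": 0, "wy": 0, "wz": 0, "grip": -1},
    {"dx": 0, "dy": 0, "dz": 0.003, "wx": 0, "wy": 0, "wz": 0, "grip": -1},
    {"dx": 0, "dy": 0, "dz": 0.003, "wx": 0, "wy": 0, "wz": 0, "grip": -1},
    {"dx": 0, "dy": 0, "dz": 0.003, "wx": 0, "wy": 0, "wz": 0, "grip": -1},
    {"dx": 0, "dy": 0, "dz": 0, "wx": 0, "wy": 0, "wz": 0, "grip": -1},
  ],
)

```text
time: 5.45
tcp_pos: [508.1, 51.6, 66.5]
eef_rot: [[0.897, 0.441, 0.001], [0.441, -0.897, -0.0], [0.001, 0.001, -1.0]]
ft_force: [-0.8, -2.5, 5.1]
grip_width: 0.1
grip_force: 2.6
```

Emit:
step_arm(
  plan=[
    {"dx": 0, "dy": 0, "dz": -0.02, "wx": 0, "wy": 0, "wz": 0, "grip": -1},
    {"dx": 0, "dy": 0, "dz": -0.03, "wx": 0, "wy": 0, "wz": 0, "grip": -1},
    {"dx": -0.016, "dy": 0.0435, "dz": 0, "wx": 0, "wy": 0, "wz": 0, "grip": -1},
    {"dx": -0.016, "dy": 0.0435, "dz": 0, "wx": 0, "wy": 0, "wz": 0, "grip": -1},
    {"dx": -0.0165, "dy": 0.0435, "dz": 0, "wx": 0, "wy": 0, "wz": 0, "grip": -1},
  ],
)

```text
time: 6.08
tcp_pos: [521.6, -87.4, 116.1]
eef_rot: [[0.897, 0.442, -0.0], [0.442, -0.897, 0.001], [0.0, -0.001, -1.0]]
ft_force: [0.5, -0.2, 0.1]
grip_width: 0.1
grip_force: 0.0
```

```bash
python3 - <<'E'
from h import *
for n in("scene","wrist"):
    im=read_camera(n);cv2.imwrite(f"pics/{n}2.png",im[:,:,::-1])
a=cv2.imread("pics/scene2.png")[150:240,120:310];b=cv2.imread("pics/wrist2.png")
a=cv2.resize(a,(500,237),interpolation=cv2.INTER_CUBIC);b=cv2.resize(b,(500,360))[:,:];cv2.imwrite("pics/c2.png",np.vstack([a,b]))
E
python3 go.py 522 -87 78
```

```text
6.175 [522.4 -90.6 116. ] [[0.8992, 0.4375, 0.0007], [0.4375, -0.8992, -0.0011], [0.0001, 0.0013, -1.0]] [ 0.1  0.5 -1. ] 0.1
tool shift mm [ 1.2 -3.4 38. ]
```

View pics/c2.png

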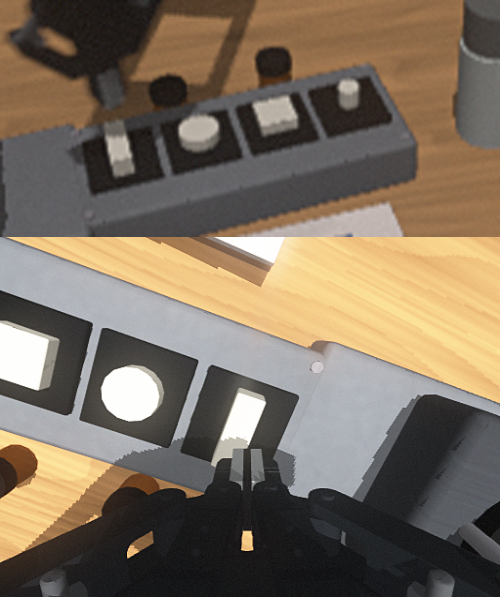

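The round and square caps now sit low, and the fingertips are over the bar (wrist crop about (245,455)). I'll go down onto it.

Emit:
step_arm(
  plan=[
    {"dx": 0, "dy": 0, "dz": 0.015, "wx": 0, "wy": 0, "wz": 0, "grip": -1},
    {"dx": 0, "dy": 0, "dz": 0.012, "wx": 0, "wy": 0, "wz": 0, "grip": -1},
    {"dx": 0, "dy": -0.001, "dz": 0.006, "wx": 0, "wy": 0, "wz": 0, "grip": -1},
    {"dx": 0, "dy": 0, "dz": 0, "wx": 0, "wy": 0, "wz": 0, "grip": -1},
  ],
)

```text
time: 6.68
tcp_pos: [520.7, -84.7, 82.5]
eef_rot: [[0.897, 0.442, -0.002], [0.442, -0.897, 0.001], [-0.001, -0.001, -1.0]]
ft_force: [-1.1, -0.2, -0.9]
grip_width: 0.0
grip_force: 0.0
```

Emit:
step_arm(
  plan=[
    {"dx": 0, "dy": 0.0015, "dz": 0.004, "wx": 0, "wy": 0, "wz": 0, "grip": -1},
    {"dx": 0, "dy": 0, "dz": 0.003, "wx": 0, "wy": 0, "wz": 0, "grip": -1},
    {"dx": 0, "dy": 0, "dz": 0.003, "wx": 0, "wy": 0, "wz": 0, "grip": -1},
    {"dx": 0, "dy": 0, "dz": 0.003, "wx": 0, "wy": 0, "wz": 0, "grip": -1},
    {"dx": 0, "dy": 0, "dz": 0.003, "wx": 0, "wy": 0, "wz": 0, "grip": -1},
  ],
)

```text
time: 7.3
tcp_pos: [522.5, -87.3, 67.4]
eef_rot: [[0.898, 0.441, 0.001], [0.441, -0.898, -0.0], [0.001, 0.001, -1.0]]
ft_force: [0.7, 0.9, 4.0]
grip_width: 0.1
grip_force: 1.9
```

Emit:
step_arm(
  plan=[
    {"dx": 0, "dy": 0, "dz": 0.0005, "wx": 0, "wy": 0, "wz": 0, "grip": -1},
    {"dx": 0, "dy": 0, "dz": 0, "wx": 0, "wy": 0, "wz": 0, "grip": -1},
  ],
)

```text
time: 7.55
tcp_pos: [522.5, -87.3, 67.1]
eef_rot: [[0.898, 0.441, 0.001], [0.441, -0.898, -0.0], [0.001, 0.001, -1.0]]
ft_force: [1.8, 2.2, 4.6]
grip_width: -0.1
grip_force: 2.1
```

Emit:
step_arm(
  plan=[
    {"dx": 0, "dy": 0, "dz": -0.02, "wx": 0, "wy": 0, "wz": 0, "grip": -1},
    {"dx": 0, "dy": 0, "dz": -0.04, "wx": 0, "wy": 0, "wz": 0, "grip": -1},
    {"dx": -0.045, "dy": -0.022, "dz": -0.02, "wx": 0, "wy": 0, "wz": 0, "grip": -1},
    {"dx": -0.045, "dy": -0.022, "dz": -0.02, "wx": 0, "wy": 0, "wz": 0, "grip": -1},
    {"dx": -0.045, "dy": -0.022, "dz": -0.02, "wx": 0, "wy": 0, "wz": 0, "grip": -1},
  ],
)

```text
time: 8.18
tcp_pos: [369.4, -87.2, 186.7]
eef_rot: [[0.897, 0.442, -0.002], [0.442, -0.897, 0.0], [-0.002, -0.001, -1.0]]
ft_force: [-1.0, -0.8, 0.6]
grip_width: -0.1
grip_force: 0.0
```

Emit:
step_arm(
  plan=[
    {"dx": -0.03, "dy": -0.015, "dz": 0, "wx": 0, "wy": 0, "wz": 0, "grip": -1},
    {"dx": 0, "dy": 0, "dz": 0, "wx": 0, "wy": 0, "wz": 0, "grip": -1},
    {"dx": 0, "dy": 0, "dz": 0, "wx": 0, "wy": 0, "wz": 0, "grip": -1},
  ],
)

```text
time: 8.55
tcp_pos: [338.4, -87.5, 186.8]
eef_rot: [[0.898, 0.441, 0.0], [0.441, -0.898, -0.0], [0.0, 0.0, -1.0]]
ft_force: [0.9, -0.8, -0.1]
grip_width: -0.0
grip_force: 0.0
```

```bash
python3 - <<'E'
from h import *
im=read_camera("scene")[:,:,::-1];t=read_camera("top")[:,:,::-1]
b=cv2.imread("pics/scene0.png")
o=[cv2.resize(x[160:230,135:315],(600,233),interpolation=cv2.INTER_CUBIC) for x in(b,im)]
cv2.imwrite("pics/c3.png",np.vstack(o))
print(read_state()["time"],read_state()["ft_force"])
c=camera_info("top")
for k in sorted(blobs(t,(235,180,390,245),130),key=lambda k:k[:,0,0].mean()):
    M=cv2.moments(k);print(round(M["m10"]/M["m00"],1),round(M["m01"]/M["m00"],1),M["m00"])
E
```

```text
8.65 [0.41472674 0.43349473 0.10279015]
254.1 221.9 78.0
293.3 216.9 314.5
332.2 212.1 268.5
371.2 207.2 234.0
```

View pics/c3.png

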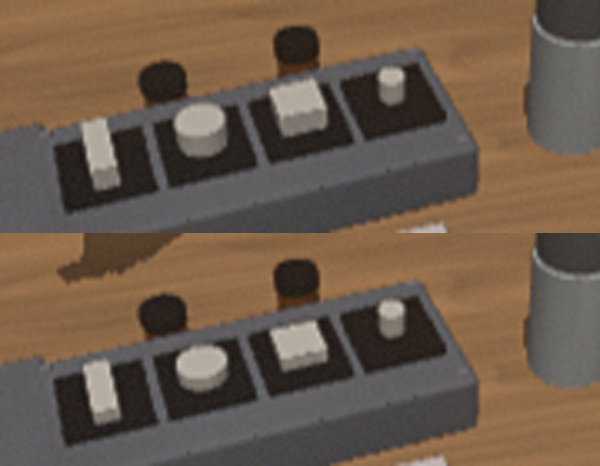

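Before (upper half) and after (lower half): the bar, large round and square caps are all down. The small round key is unchanged, and the jars and can have not moved.

```bash
python3 -c "
from cell import *
print(hand_in())"
```

```text
the job is handed in; nothing more can be done
None
```

I pressed the large round, square and bar keys down in that order, and all three stay down. The stop key, spray can and jars are unmoved, I kept clear of the boxed kit but didn't recheck it, and the job was handed in at about 9 s.

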